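# Set the coffee grinder's grind lever to the marked setting and start it

## Task

Push the grind lever of the coffee grinder around its arc with a fingertip until the lever points at the small bare-metal tab clipped on the rim of the scale, then press the start button on top of the grinder's switch tower all the way down, let it come back up, and move away. Press the button only once the lever is set, do not lift the lift-off ring from its seat, and leave the other things on the worktop where they are.

Things in the scene. Friction and masses are not known exactly. Their poses are not given: they have to be found in the camera images.
- grinder: coffee grinder, fixed, 120 mm across; origin on the worktop on the ring's axis; its -x axis is the middle of the scale. Scale plate: sector of radius 112 mm, 77 degrees either side, top at 134 mm, grey, pale ticks. Black ring on it 110 mm across, 134 to 154 mm high; hopper 88 mm across, top 208 mm (highest). Switch tower 58 mm square, 140 mm tall, centred at x +60, y -103 mm
- ring (a joint): angle of the grind ring with its lever, rad; 0 when the lever points along the grinder's -x axis, positive counter-clockwise seen from above; stops at -1.2 and +1.2. It always starts on the negative side of the tab. It turns with light friction (1 to 2 N of push at the knob) and stays where it is left.
- lever_knob (a point): middle of the lever's upright metal knob, 85 mm from the ring's axis, 166 mm above the worktop: a round post 14 mm across, 150 to 182 mm high, on a flat metal bar 10 mm wide (140 to 150 mm high) ending in a point 96 mm from the axis. The axes turn with the ring: -x points outward along the lever.
- ring_lift (a joint): how far the lift-off ring with its lever has been raised from its seat, m; 0 = seated, up to 0.03. A spring and its weight (6 N) keep it down.
- tab: small bare-metal tab clipped on the rim of the scale plate, 10 mm wide, fixed; it sticks out over the rim, from 100 to 134 mm from the ring's axis and to 143 mm above the worktop. This body's origin is on the ring's axis at worktop height, and its -x axis points outward to the tab: the lever is set when its -x direction is the same.
- tab_mark (a point): the tab itself: top of its flat part, 108 mm from the ring's axis, 138 mm above the worktop
- start_top (a point): centre of the top of the grey round start button (28 mm across) on the switch tower, 162 mm above the worktop; it is pressed straight down
- start (a joint): travel of the start button, m; 0 = up, 0.006 = fully down (takes about 5 N); springs back when let go
- mug: white mug, 80 mm across, 90 mm tall; origin under its centre
- jar: amber glass jar with steel lid, 76 mm across, 120 mm tall; origin under its centre
- brush: small brush, 150 mm long, lying on the worktop
- spoon: spoon, 140 mm long, lying on the worktop
- tin: tin can, 72 mm across, 100 mm tall; origin under its centre

How it is judged:
On the way, in this order (a step that is already met when the one before it is completed fails the run):
1. the lever points at the tab and has come to rest (angle between the x axis of lever_knob and the x axis of tab, either way round below 0.06 rad and velocity of joint ring between -0.05 and 0.05 rad/s), for 0.3 s.
2. the start button is pressed down (value of joint start above 0.0048 m), for 0.05 s.
At the end, for the whole second after the job is handed in: The lever points at the tab within 0.06 rad (about 5 mm at the knob) and is at rest, the ring is seated (lifted less than 4 mm), the start button has been pressed at least 4.8 mm of its 6 mm and is up again (under 1.5 mm), and no other thing has moved more than 25 mm (all of step 1 and value of joint start below 0.0015 m and value of joint ring_lift below 0.004 m and distance of each of mug, jar, brush, spoon, tin from where it was at the start of the episode below 0.025 m); the robot touches nothing.
It fails at once if the start button is pressed while the lever is off the tab (value of joint start above 0.003 m and angle between the x axis of lever_knob and the x axis of tab, either way round above 0.06 rad).
It fails at once if the ring is lifted from its seat by more than 8 mm (value of joint ring_lift above 0.008 m).
It fails at once if another thing on the worktop is moved, lifted or knocked over (over 25 mm) (distance of any of mug, jar, brush, spoon, tin from where it was at the start of the episode above 0.025 m).
It also fails if it takes over 48 s, if anything falls off the work surface, if the arm or the gripper's body presses on something with over 40 N, if the wrist force passes 120 N, or if a joint passes its speed limit or range.

## Robot

A 6-joint arm with a two-finger parallel gripper is mounted at the origin on the work surface. World frame = base frame: x ahead of the robot, y to its left, z up, the work surface at z = 0. Lengths are in m, angles in rad, forces in N, time in s.
With the tool pointing down it reaches from about 0.425 to 0.925 m from the base axis. Payload 12.5 kg.
Tool frame: the origin (TCP) lies on the mounting face of the last link; the fingertips stand 173 mm ahead of it and the grasp point (between the pads) lies 155 mm ahead of it (arm.hold_point_z is the distance from the TCP to the grasp point, in m); z points along the fingers, y is the direction in which the jaws open and shut (so a half turn about z gives the same grasp; the last joint's range is limited). The gripper opens to 85 mm and grips with 20 to 120 N. Pads are 22 mm wide; open, the fingers measure 114 mm over their backs; the gripper's body (76 mm by 85 mm) begins 54 mm behind the grasp point. The pads swing forward as they close: fully open they stand 13 mm farther back than shut.
Start: joints at [1.206, 0.491, 1.559, -0, 1.092, -0.106], TCP at [0.16, 0.604, 0.405] pointing down, gripper open.
Joint ranges: [-3.1, 3.1], [-0.84, 2.19], [0.05, 2.79], [-1.13, 4.28], [0.06, 2.93], [-2.69, 2.69]. Speed limits (rad/s): [2.22, 2.22, 2.79, 3.14, 3.14, 3.14].

## Interface

Orientations are given as [roll, pitch, yaw] about the fixed x, y, z axes, in that order (R = Rz(yaw) Ry(pitch) Rx(roll)).
In Python, from cell import arm gives the robot as it stands. Calls block until the motion is done:
- arm.movep(position, orientation): joint-space move of the TCP to a pose.
- arm.line_to(position, rate=0.15, rotation=None, guard=None): straight line of the TCP; rotation=None keeps the orientation; rate is the mean speed in m/s. With guard (N) it stops when the force on the tool has changed by that much, and returns True; else False.
- arm.move_joints(angles): joint-space move.
- arm.command_gripper(opening, squeeze=None): finger opening in m; squeeze is the grip in N (None keeps the last); returns when the fingers have stopped.
- arm.dwell(seconds).
- arm.inverse_kinematics(position, orientation): joint angles nearest the present ones, or None.
- arm.get_state(): the state.
- arm.read_camera(name): name is "scene" or "top" or "wrist"; returns the picture (400x640x3 uint8, red, green, blue); there is no depth.
- arm.get_calibration(name): a dict with "vertical_fov" (degrees; the focal length in pixels is half the picture's height over the tangent of half this angle, whatever the lens; pixels are square), "cx", "cy" (the principal point, pixels), "R" (3x3) and "t" (3): a world point X has camera coordinates R X + t; the wrist camera has in their place "T_tool_cam" (4x4, takes a point from camera to tool coordinates, whose origin is the TCP and whose axes are the flange's). Camera axes: x right, y down, z forward; pixel columns grow to the right and rows downward; lengths in m; the calibration is good to about 2 mm. A picture is of the moment at which its call begins: read the wrist's pose just before it. get_calibration takes no time and is no camera call.
A pose or a line that the arm cannot do raises arm.IKError and nothing moves.
- arm.sign_off(): hands the job in, once; it reports no verdict.
Trained networks look in the newest picture that a camera, given by its name, has taken for a name from the list of things; names that differ only in an ending like _2 or _b are one class to them, and where a whole thing is asked for, a point or a joint stands for the part that bears it (a point fixed in the world has none). Each returns a list of dicts, best first, with "score" (0 to 1); they miss things now and then, are a little off and sometimes report something else, mostly with a low value. They report only what shows in the picture. A call takes as long as a camera call.
- arm.regions_of(camera, query): "pixels" (400x640 bool, what is visible of it) and "bbox" ([left, top, width, height] in pixels, round what is visible of it).
- arm.pinpoint(camera, query): "location" ([row, column] in pixels: a listed point, or the origin of a listed thing).
The state is a dict: "time": time; "joint_positions": joint angles; "qd": joint speeds; "joint_efforts": joint torques, N m; "eef_pos": TCP position; "orientation": TCP orientation; "contact_force": force on the tool from outside, world axes, zero at the start; "torque": the same for the moment, N m; "grip_width": finger opening in m.
Only numpy, scipy, OpenCV 4.12 (cv2) and the standard library are available. Lean on these libraries where they do the work, as an engineer would, in place of code of your own. Each camera call takes 0.05 s, during which the arm holds its last target.

## Working session

There is one attempt and no reset: what is moved stays moved. The work goes in short steps, each a Python script; the robot and the scene stay as the last script left them, time stands still between calls to the robot, and variables do not carry over. Pictures are saved under pics/ and viewed, and the job is handed in when it is done.

```bash
mkdir -p pics
cat > h.py <<'E'
import numpy as np, cv2
from cell import arm
def save(n,im): cv2.imwrite('pics/'+n+'.png',im[:,:,::-1])
def cam(name,st=None):
    c=arm.get_calibration(name); f=200/np.tan(np.radians(c['vertical_fov'])/2)
    if 'R' in c: R=np.array(c['R']);t=np.array(c['t'])
    else:
        from scipy.spatial.transform import Rotation as Ro
        T=np.array(c['T_tool_cam']); Rw=Ro.from_euler('xyz',st['orientation']).as_matrix()
        Rc=Rw@T[:3,:3]; p=Rw@T[:3,3]+np.array(st['eef_pos']); R=Rc.T;t=-R@p
    return f,c['cx'],c['cy'],R,t
def onz(C,rc,z):
    f,cx,cy,R,t=C; d=R.T@np.array([(rc[1]-cx)/f,(rc[0]-cy)/f,1]); o=-R.T@t
    return o+d*(z-o[2])/d[2]
def proj(C,X):
    f,cx,cy,R,t=C; q=R@np.array(X)+t; return [cy+f*q[1]/q[2],cx+f*q[0]/q[2]]
E
python3 - <<'E'
from h import *
print(arm.get_state())
for n in('scene','top','wrist'):
    st=arm.get_state(); save(n+'0',arm.read_camera(n)); C=cam(n,st)
    print(n,'campos',-C[3].T@C[4])
    for q,z in(('lever_knob',.166),('tab_mark',.138),('start_top',.162),('grinder',0),('mug',0),('jar',0),('tin',0),('brush',0),('spoon',0)):
        for r in arm.pinpoint(n,q)[:2]: print(q,round(r['score'],2),np.round(r['location'],1),np.round(onz(C,r['location'],z),4))
E
```

```text
{'time': 0.0, 'joint_positions': array([ 1.20638998e+00,  4.91604957e-01,  1.55946602e+00,  1.92442268e-06,
        1.09170326e+00, -1.05568603e-01]), 'qd': array([ 5.39734194e-04, -6.10287082e-05, -1.65597288e-03,  3.89797868e-04,
       -9.70410695e-04,  4.65085517e-04]), 'joint_efforts': array([ 5.09765174e-03, -6.18455315e+01, -2.61621398e+01,  6.73994509e-05,
        3.70754671e-03,  5.81992566e-06]), 'eef_pos': array([0.15992176, 0.60416366, 0.40409371]), 'orientation': array([-3.14041783e+00, -1.26204052e-04,  2.88275394e+00]), 'contact_force': array([ 0.61618491, -0.44439598, -0.75049528]), 'torque': array([-0.04901731, -0.02552599,  0.01081936]), 'grip_width': 0.08547120338379836}
scene campos [ 0.34824682 -0.58750817  0.71352853]
lever_knob 0.72 [197.2 318.8] [0.4984 0.1022 0.166 ]
lever_knob 0.4 [238.2 391.7] [ 0.611 -0.059  0.166]
tab_mark 0.41 [222.3 305.1] [0.4577 0.0567 0.138 ]
start_top 0.6 [237.2 393.7] [ 0.6179 -0.0533  0.162 ]
grinder 0.68 [260.5 350. ] [0.564  0.0497 0.    ]
mug 0.98 [213.4 298. ] [0.4716 0.2522 0.    ]
jar 0.7 [260.  347.2] [0.5578 0.0528 0.    ]
tin 0.77 [172.9 264.8] [0.4035 0.472  0.    ]
brush 0.92 [338.4 318.4] [ 0.4437 -0.1403  0.    ]
spoon 0.62 [273.1 292.3] [0.4206 0.0408 0.    ]
top campos [0.33831965 0.11905357 1.2909441 ]
lever_knob 0.98 [212.1 319.4] [0.5061 0.1131 0.166 ]
tab_mark 0.5 [233.8 345. ] [0.4571 0.0523 0.138 ]
start_top 0.54 [166.  391.4] [ 0.6165 -0.0608  0.162 ]
grinder 0.93 [201.1 347.3] [0.5601 0.0363 0.    ]
grinder 0.38 [242.3 415.5] [ 0.4465 -0.1434  0.    ]
mug 0.91 [233.4 270.1] [0.4745 0.245  0.    ]
mug 0.34 [257.2 192.9] [0.4132 0.4503 0.    ]
jar 0.77 [178.7 282.5] [0.6242 0.2119 0.    ]
tin 0.76 [255.2 192.7] [0.4185 0.451  0.    ]
brush 0.79 [242.2 417.5] [ 0.4467 -0.1487  0.    ]
spoon 0.79 [251.5 349.7] [0.4239 0.0327 0.    ]
wrist campos [0.09348836 0.62213285 0.37311772]
```

Run:
```python
import cv2
a=cv2.imread('pics/top0.png')[120:300,220:460]; cv2.imwrite('pics/top0c.png',cv2.resize(a,None,fx=3.3,fy=3.3,interpolation=cv2.INTER_CUBIC))
a=cv2.imread('pics/scene0.png')[130:290,240:450]; cv2.imwrite('pics/scene0c.png',cv2.resize(a,None,fx=3.6,fy=3.6,interpolation=cv2.INTER_CUBIC))
```

```text
(no output)
```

View pics/top0c.png

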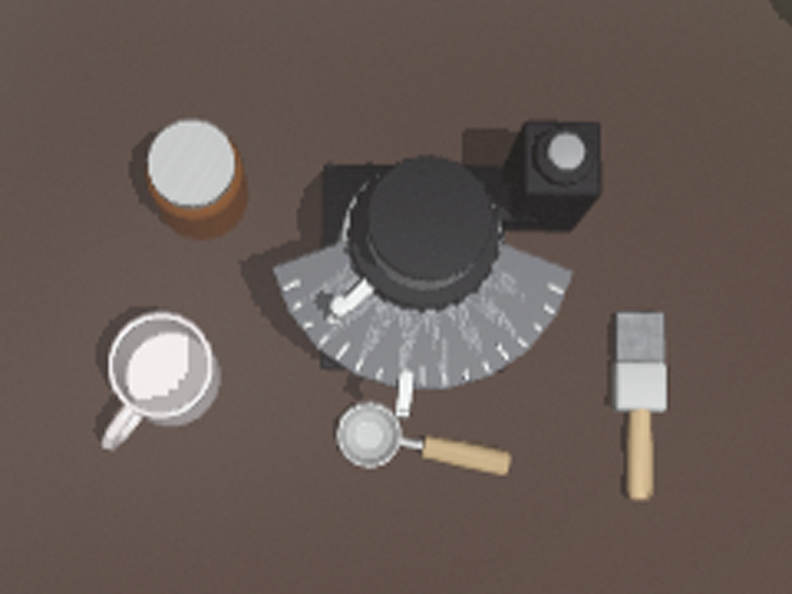

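View pics/scene0c.png

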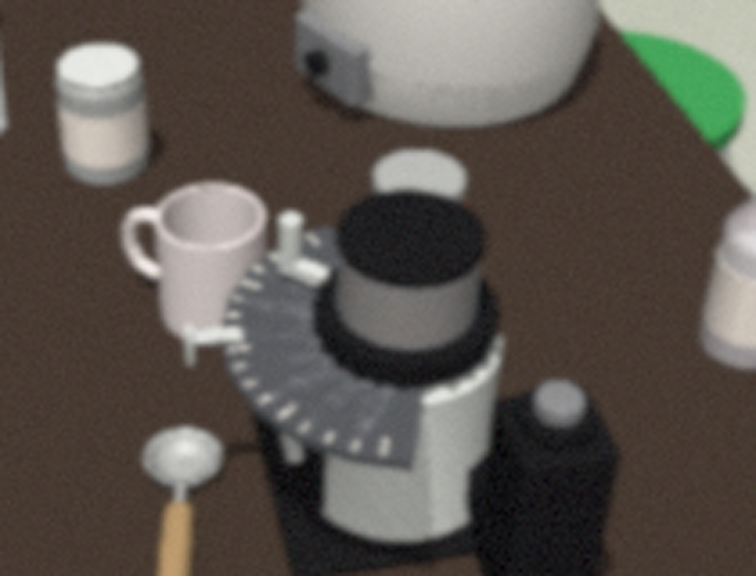

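View pics/scene0.png

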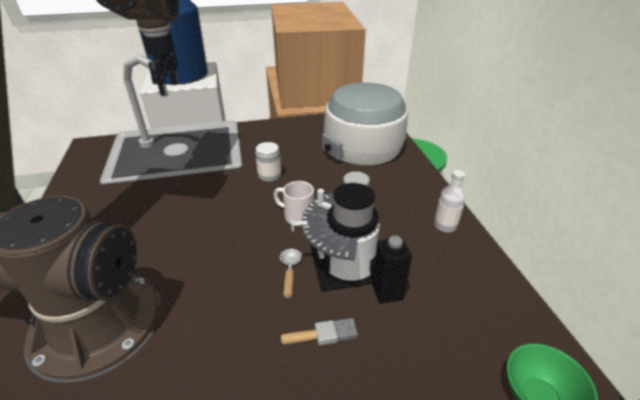

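The scene shows the grinder with its lever knob at about (212,320) in the top picture. The tab is at about (238,342) and the button at about (166,391). Next I'll take a closer wrist view to locate the axis.

Run:
```python
from h import *
print(arm.get_calibration('wrist'))
arm.command_gripper(0.0)
for z in (.60,.55,.5):
  for yaw in (3.14,1.57,0,-1.57):
    q=arm.inverse_kinematics([.49,.05,z],[np.pi,0,yaw]); print(z,yaw,None if q is None else np.round(q,2))
```

```text
{'vertical_fov': 62.10473370702045, 'cx': 321.3052859393003, 'cy': 199.04145238038137, 'T_tool_cam': array([[ 2.72024789e-04, -9.61122592e-01, -2.76121872e-01,
         6.88146258e-02],
       [ 9.99999957e-01,  2.32200741e-04,  1.76919702e-04,
         3.37150321e-04],
       [-1.05925819e-04, -2.76121909e-01,  9.61122615e-01,
         3.16168353e-02],
       [ 0.00000000e+00,  0.00000000e+00,  0.00000000e+00,
         1.00000000e+00]])}
0.6 3.14 [-0.03  0.15  1.55  0.    1.44 -1.6 ]
0.6 1.57 [-0.03  0.15  1.55  0.    1.44 -0.03]
0.6 0 [-0.03  0.15  1.55 -0.    1.44  1.54]
0.6 -1.57 None
0.55 3.14 [-0.03  0.17  1.65  0.    1.32 -1.6 ]
0.55 1.57 [-0.03  0.17  1.65 -0.    1.32 -0.03]
0.55 0 [-0.03  0.17  1.65 -0.    1.32  1.54]
0.55 -1.57 None
0.5 3.14 [-0.03  0.21  1.73  0.    1.2  -1.6 ]
0.5 1.57 [-0.03  0.21  1.73 -0.    1.2  -0.03]
0.5 0 [-0.03  0.21  1.73 -0.    1.2   1.54]
0.5 -1.57 None
```

Run:
```python
from h import *
arm.movep([.53,.04,.6],[np.pi,0,np.pi])
st=arm.get_state(); print(st['time'],st['eef_pos'],st['orientation'])
save('w1',arm.read_camera('wrist')); C=cam('wrist',st)
for q,z in(('lever_knob',.166),('tab_mark',.138),('start_top',.162),('grinder',0)):
    for r in arm.pinpoint('wrist',q)[:2]: print(q,round(r['score'],2),np.round(r['location'],1),np.round(onz(C,r['location'],z),4))
```

```text
4.7583 [0.53004123 0.04055832 0.59978399] [ 3.14143946e+00 -3.62535072e-04 -3.14085540e+00]
lever_knob 0.98 [144.  375.1] [0.5077 0.1053 0.166 ]
tab_mark 0.64 [ 99.  332.9] [0.4556 0.055  0.138 ]
start_top 0.83 [228.4 241.4] [ 0.6178 -0.0636  0.162 ]
grinder 0.52 [229.3 240.5] [ 0.6819 -0.1068  0.    ]
```

View pics/w1.png

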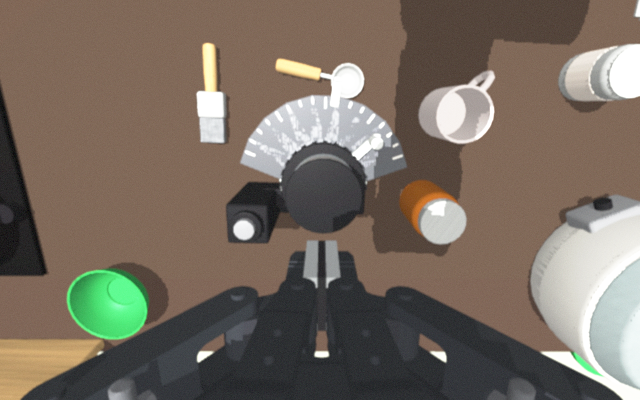

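Run:
```python
import cv2
a=cv2.imread('pics/w1.png')[75:255,220:420]; cv2.imwrite('pics/w1c.png',cv2.resize(a,None,fx=3.3,fy=3.3,interpolation=cv2.INTER_CUBIC))
```

```text
(no output)
```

View pics/w1c.png

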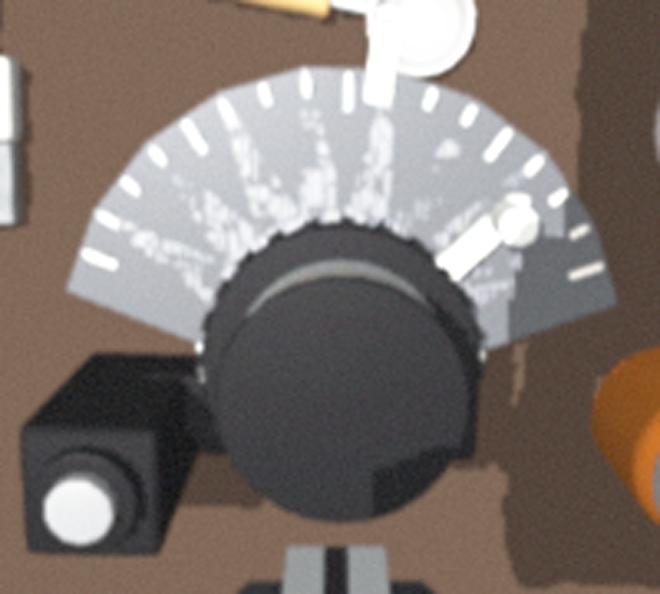

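```bash
cat > fit.py <<'E'
from h import *
from scipy.optimize import least_squares
from scipy.spatial.transform import Rotation as Ro
W=cam('wrist',dict(eef_pos=[0.53004123,0.04055832,0.59978399],orientation=[3.14143946,-3.62535072e-04,-3.14085540]))
T=cam('top')
pw=lambda u,v:(75+v/3.3-.35,220+u/3.3-.35)
pt=lambda u,v:(120+v/3.3-.35,220+u/3.3-.35)
rw=[(67,290),(168,122),(240,82),(305,66),(353,69),(440,80),(490,107),(545,160),(590,215),(617,301)]
rt=[(273,268),(573,270),(320,348),(375,381),(430,389),(487,378),(535,343)]
def run(use):
  PW=[onz(W,pw(*p),.134)[:2] for p in rw]; PT=[onz(T,pt(*p),.134)[:2] for p in rt]
  cw=[PW[0],PW[-1]]; ct=[PT[1],PT[0]]
  R=(PW if 'w' in use else [])+(PT if 't' in use else [])
  c=least_squares(lambda p:np.hypot(*(np.array(R)-p).T)-.112,[.56,.04]).x
  res=np.hypot(*(np.array(R)-c).T)-.112
  print(use,'axis',c.round(4),'res mm',(res*1e3).round(1))
  for k,cs in(('w',cw),('t',ct)):
    if k in use:
      a=[np.degrees(np.arctan2(*(q-c)[::-1])) for q in cs]; print(' corner angs',np.round(a,1),'mid',np.mean(np.mod(a,360)))
  return c
for u in('w','t','wt'):run(u)
print('hopper w',onz(W,pw(342,398),.208),'t',onz(T,pt(432,218),.208))
c=run('wt')
kw=onz(W,pw(518,220),.182);kt=onz(T,pt(335,305),.166)
print('tab w',[onz(W,pw(*p),z) for p,z in(((379,103),.138),((386,50),.138))],'t',[onz(T,pt(*p),.138) for p in((405,375),(404,410))])
print('knob',kw,kt)
for n,X in(('tabw',onz(W,(99,332.9),.138)),('tabw2',onz(W,pw(382,76),.14)),('tabt',onz(T,pt(404,392),.14)),('tabt_net',onz(T,(233.8,345),.138)),('kn',kw),('knet',onz(W,(144,375.1),.166))):
  d=X[:2]-c; print(n,np.hypot(*d).round(4),np.degrees(np.arctan2(d[1],d[0])).round(1))
E
python3 fit.py
```

```text
w axis [0.5619 0.0426] res mm [ 0.2  0.5  0.4  0.3 -1.5  0.9  0.2 -1.7  0.7  1. ]
 corner angs [-103.4  101.1] mid 178.8580805559622
t axis [0.5599 0.0428] res mm [ 1.1  0.3 -0.4 -0.3 -0.5  0.9  0.1]
 corner angs [-102.8  100.7] mid 178.93822941140365
wt axis [0.5611 0.0426] res mm [ 0.  -0.2 -0.4 -0.5 -2.3  0.2 -0.5 -2.3  0.3  0.8  1.5  0.3  0.6  0.9
  0.7  1.9  0.7]
 corner angs [-103.   100.7] mid 178.85829373147746
 corner angs [-103.5  101.3] mid 178.91312983110254
hopper w [0.56017504 0.04291494 0.208     ] t [0.55996635 0.04141257 0.208     ]
wt axis [0.5611 0.0426] res mm [ 0.  -0.2 -0.4 -0.5 -2.3  0.2 -0.5 -2.3  0.3  0.8  1.5  0.3  0.6  0.9
  0.7  1.9  0.7]
 corner angs [-103.   100.7] mid 178.85829373147746
 corner angs [-103.5  101.3] mid 178.91312983110254
tab w [array([0.46379024, 0.05704459, 0.138     ]), array([0.44474875, 0.05942846, 0.138     ])] t [array([0.45838329, 0.05853915, 0.138     ]), array([0.43301061, 0.05975346, 0.138     ])]
knob [0.50281289 0.1043588  0.182     ] [0.50608009 0.10892434 0.166     ]
tabw 0.1062 173.3
tabw2 0.1081 171.8
tabt 0.1165 171.6
tabt_net 0.1045 174.7
kn 0.0849 133.3
knet 0.0824 130.4
```

```bash
cat >> h.py <<'E'
AX=np.array([.5605,.0427]); r=.087
def pose(deg,z=.160):
    t=np.radians(deg); p=AX+r*np.array([np.cos(t),np.sin(t)])
    return [p[0],p[1],z+.173],[np.pi,0,t-np.pi/2]
def arc(a,b,step=6,z=.160,rate=.05):
    n=int(np.ceil(abs(b-a)/step))
    for d in np.linspace(a,b,n+1)[1:]:
        p,o=pose(d,z); arm.line_to(p,rate=rate,rotation=o)
E
python3 - <<'E'
from h import *
p,o=pose(111,.24); arm.movep(p,o)
p,o=pose(111); print('guard',arm.line_to(p,rate=.1,guard=8)); print(arm.get_state()['contact_force'],arm.get_state()['time'])
arc(111,150); s=arm.get_state(); print(s['contact_force'],s['time'],s['eef_pos'],p)
arc(150,144)
st=arm.get_state(); save('w2',arm.read_camera('wrist')); save('t2',arm.read_camera('top')); save('s2',arm.read_camera('scene'))
C=cam('wrist',st); Tc=cam('top')
for n,CC in(('wrist',C),('top',Tc),('scene',cam('scene'))):
  for q,z in(('lever_knob',.166),('tab_mark',.138)):
    for r_ in arm.pinpoint(n,q)[:1]:
      X=onz(CC,r_['location'],z);d=X[:2]-AX; print(n,q,round(r_['score'],2),np.round(r_['location'],1),X.round(4),np.hypot(*d).round(4),np.degrees(np.arctan2(d[1],d[0])).round(1))
a=cv2.imread('pics/t2.png')[120:300,220:460]; cv2.imwrite('pics/t2c.png',cv2.resize(a,None,fx=3.3,fy=3.3,interpolation=cv2.INTER_CUBIC))
E
```

```text
guard False
[ 0.61779419 -1.0214638   1.1065873 ] 8.4417
[-0.30609915 -0.56732382  0.00664693] 10.6583 [0.48533302 0.08630342 0.33300718] [np.float64(0.5293219883895589), np.float64(0.12392149710525655), 0.33299999999999996]
scene lever_knob 0.96 [205.7 314.5] [0.4827 0.0747 0.166 ] 0.0841 157.7
scene tab_mark 0.49 [221.9 305.6] [0.459  0.0577 0.138 ] 0.1026 171.6
```

View pics/t2c.png

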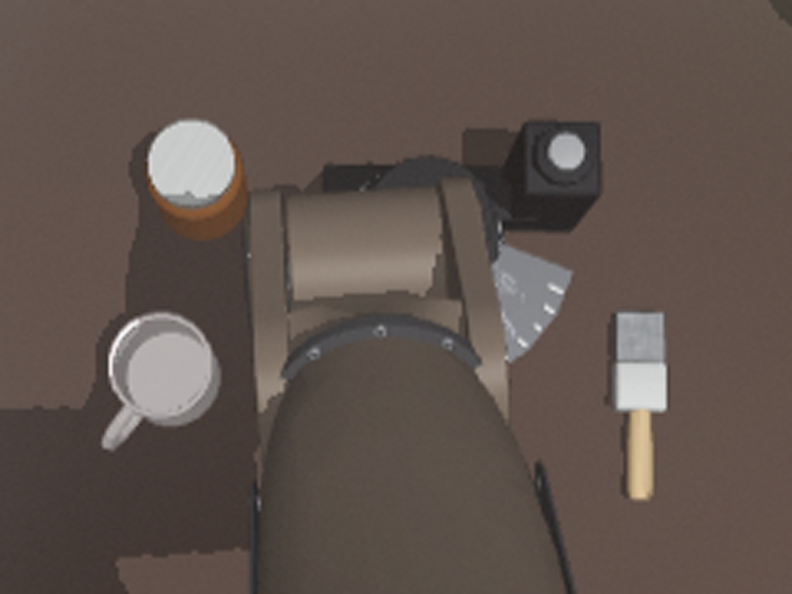

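View pics/w2.png

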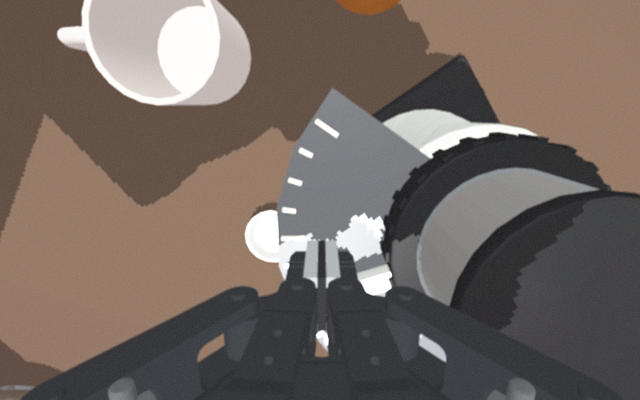

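Arm occludes the top view; the scene view suggests the lever is near 158–162°. I'll rise and take an overhead wrist picture to compare lever and tab.

```bash
cat > look.py <<'E'
from h import *
import sys
n=sys.argv[1]
s=arm.get_state(); p=list(s['eef_pos']); p[2]=.45; arm.line_to(p,rate=.3)
arm.movep([.475,.055,.5],[np.pi,0,np.pi])
arm.dwell(.2); st=arm.get_state(); im=arm.read_camera('wrist'); save(n,im); C=cam('wrist',st); print(st['time'],st['eef_pos'],st['orientation'])
for q,z in(('lever_knob',.166),('tab_mark',.138),('start_top',.162)):
    for r_ in arm.pinpoint('wrist',q)[:1]:
      X=onz(C,r_['location'],z);d=X[:2]-AX; print(q,round(r_['score'],2),np.round(r_['location'],1),X.round(4),np.hypot(*d).round(4),np.degrees(np.arctan2(d[1],d[0])).round(1))
c=[int(v) for v in proj(C,[.48,.06,.14])]; y0=max(0,c[0]-70);x0=max(0,c[1]-90)
y0=max(0,c[0]-60)
print('crop',y0,x0); cv2.imwrite('pics/'+n+'c.png',cv2.resize(im[y0:y0+140,x0:x0+190,::-1],None,fx=4,fy=4,interpolation=cv2.INTER_CUBIC))
np.save(n+'.npy',np.r_[st['eef_pos'],st['orientation'],y0,x0])
E
python3 look.py w3
```

```text
14.15 [0.47501505 0.05502506 0.49993329] [ 3.14158461e+00 -9.93599245e-05  3.14136076e+00]
lever_knob 0.71 [187.6 330.4] [0.4819 0.0636 0.166 ] 0.0813 165.1
tab_mark 0.61 [157.2 321.9] [0.4576 0.0557 0.138 ] 0.1037 172.8
crop 119 236
```

View pics/w3c.png

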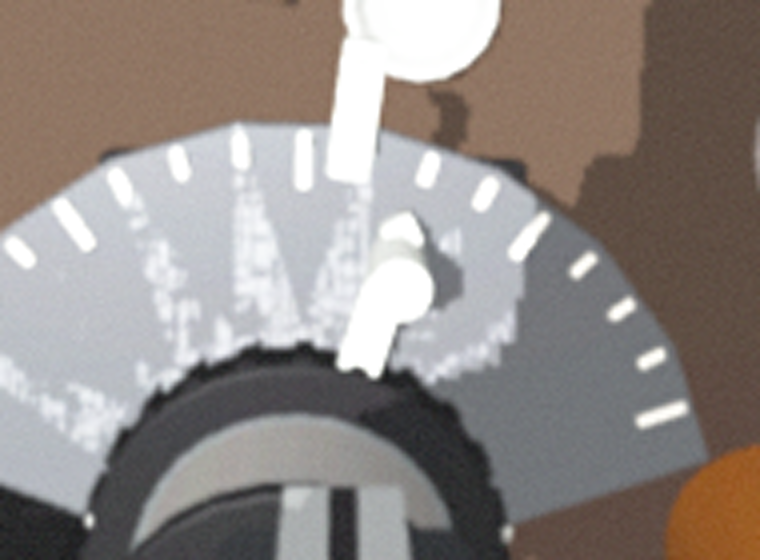

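```bash
cat > ang.py <<'E'
from h import *
def ang(n,pts):
    v=np.load(n+'.npy'); C=cam('wrist',dict(eef_pos=v[:3],orientation=v[3:6]))
    for k,u,w,z in pts:
        X=onz(C,(v[6]+w/4-.375,v[7]+u/4-.375),z); d=X[:2]-AX; print(k,X.round(4),np.hypot(*d).round(4),np.degrees(np.arctan2(d[1],d[0])).round(1))
E
python3 - <<'E'
from ang import *
ang('w3',[('tip',404,213,.149),('base',360,362,.15),('knobtop',404,291,.182),('tabnear',349,180,.138),('tabfar',363,40,.138),('tabmid',356,110,.138),('rimL5',237,123,.134),('rim',330,124,.134)])
E
```

```text
tip [0.4703 0.07   0.149 ] 0.0942 163.1
base [0.5082 0.0594 0.15  ] 0.0549 162.3
knobtop [0.4814 0.0687 0.182 ] 0.0833 161.8
tabnear [0.4641 0.0566 0.138 ] 0.0974 171.8
tabfar [0.4297 0.06   0.138 ] 0.132 172.5
tabmid [0.4466 0.0584 0.138 ] 0.1149 172.2
rimL5 [0.4504 0.0285 0.134 ] 0.111 -172.7
rim [0.4506 0.0519 0.134 ] 0.1103 175.2
```

The lever is at 162.4° and the tab at 172.1°, and the measured radii match the given sizes. That leaves +9.7° to push.

```bash
python3 - <<'E'
from h import *
p,o=pose(143,.22); arm.movep(p,o)
p,o=pose(143); print(arm.line_to(p,rate=.1,guard=8))
arc(143,159.8,step=6,rate=.04); print(arm.get_state()['contact_force']); arm.dwell(.2); arc(159.8,152)
E
python3 look.py w4
```

```text
False
[ 0.88489044 -0.44764677  0.86087638]
21.4667 [0.47502798 0.05501766 0.49989565] [ 3.14158927e+00 -1.53233813e-04  3.14136087e+00]
lever_knob 0.65 [182.5 319.3] [0.477  0.0532 0.166 ] 0.0842 172.8
tab_mark 0.77 [159.1 321.1] [0.4595 0.0549 0.138 ] 0.1017 173.1
crop 119 236
```

View pics/w4c.png

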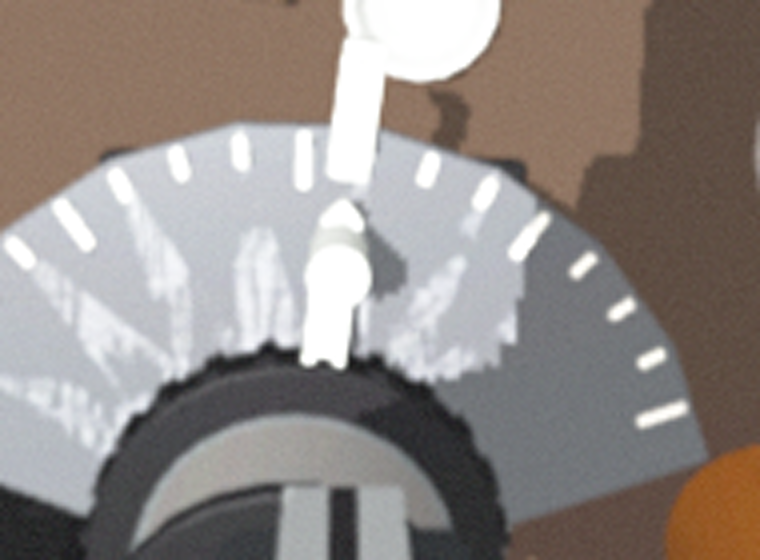

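Run:
```python
from ang import *
ang('w4',[('tip',346,201,.149),('base',326,355,.15),('knobtop',337,279,.182),('tabnear',349,180,.138),('tabfar',363,40,.138)])
from fit import W,T,pw,pt
for X in (onz(W,(228.4,241.4),.162),onz(W,pw(78,511),.162),onz(T,pt(566,152),.162),onz(T,(166,391.4),.162)): print(X)
for a in (178.9,):
  t=np.radians(a-180); print(AX+np.array([[np.cos(t),-np.sin(t)],[np.sin(t),np.cos(t)]])@[.06,-.103])
```

```text
tip [0.4673 0.0559 0.149 ] 0.0941 172.0
base [0.5064 0.0509 0.15  ] 0.0548 171.4
knobtop [0.4786 0.0538 0.182 ] 0.0826 172.3
tabnear [0.4641 0.0566 0.138 ] 0.0974 171.8
tabfar [0.4297 0.06   0.138 ] 0.132 172.5
w axis [0.5619 0.0426] res mm [ 0.2  0.5  0.4  0.3 -1.5  0.9  0.2 -1.7  0.7  1. ]
 corner angs [-103.4  101.1] mid 178.85807405944422
t axis [0.5599 0.0428] res mm [ 1.1  0.3 -0.4 -0.3 -0.5  0.9  0.1]
 corner angs [-102.8  100.7] mid 178.93822941140365
wt axis [0.5611 0.0426] res mm [ 0.  -0.2 -0.4 -0.5 -2.3  0.2 -0.5 -2.3  0.3  0.8  1.5  0.3  0.6  0.9
  0.7  1.9  0.7]
 corner angs [-103.   100.7] mid 178.858246766802
 corner angs [-103.5  101.3] mid 178.91318403131675
hopper w [0.56017481 0.04291578 0.208     ] t [0.55996635 0.04141257 0.208     ]
wt axis [0.5611 0.0426] res mm [ 0.  -0.2 -0.4 -0.5 -2.3  0.2 -0.5 -2.3  0.3  0.8  1.5  0.3  0.6  0.9
  0.7  1.9  0.7]
 corner angs [-103.   100.7] mid 178.858246766802
 corner angs [-103.5  101.3] mid 178.91318403131675
tab w [array([0.46379007, 0.05704547, 0.138     ]), array([0.4447486 , 0.05942933, 0.138     ])] t [array([0.45838329, 0.05853915, 0.138     ]), array([0.43301061, 0.05975346, 0.138     ])]
knob [0.5028127  0.10435963 0.182     ] [0.50608009 0.10892434 0.166     ]
tabw 0.1062 173.3
tabw2 0.1081 171.8
tabt 0.1165 171.6
tabt_net 0.1045 174.7
kn 0.0849 133.3
knet 0.0824 130.4
[ 0.61777325 -0.06354988  0.162     ]
[ 0.61930286 -0.06118538  0.162     ]
[ 0.61719319 -0.0602751   0.162     ]
[ 0.61647447 -0.06081206  0.162     ]
[ 0.61851161 -0.06143286]
```

The lever is at about 172.0° against the tab at 172.1°, so it is set. The button position agrees across cameras and geometry at (0.618, -0.061), so I'll press it now.

```bash
python3 - <<'E'
from h import *
o=[np.pi,0,np.pi/2]; b=[.618,-.061]
arm.movep(b+[.173+.24],o)
arm.line_to(b+[.173+.172],rate=.12)
f0=arm.get_state()['contact_force']
g=arm.line_to(b+[.173+.1545],rate=.015,guard=16)
s=arm.get_state(); print(g,s['eef_pos'],s['contact_force']-f0,s['time'])
arm.dwell(.15); s=arm.get_state(); print(s['eef_pos'],s['contact_force']-f0)
arm.line_to(b+[.173+.18],rate=.03); s=arm.get_state(); print(s['contact_force']-f0)
arm.line_to(b+[.173+.26],rate=.15)
E
python3 look.py w5
```

```text
True [ 0.6179728  -0.06101229  0.32946649] [-1.8677507   1.08801763  5.19847691] 24.65
[ 0.61795831 -0.06098267  0.32948305] [-1.84729143  0.63323006  6.12956416]
[-0.6103639   0.49511997 -0.79065814]
28.1417 [0.47534288 0.05476918 0.49965925] [ 3.14157407e+00 -5.43178623e-04  3.14056169e+00]
lever_knob 0.67 [184.4 317.3] [0.4789 0.0511 0.166 ] 0.082 174.1
tab_mark 0.7 [108.4 309.5] [0.4108 0.0436 0.138 ] 0.1497 179.7
crop 119 236
```

View pics/w5c.png

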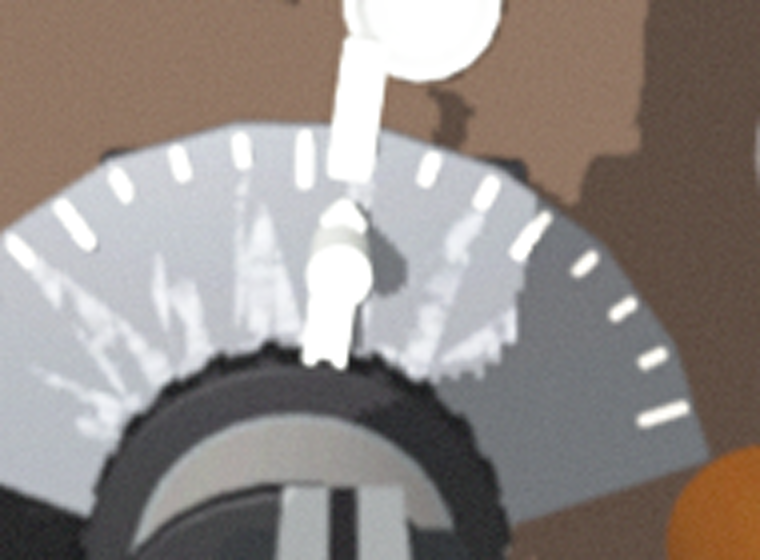

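View pics/w5.png

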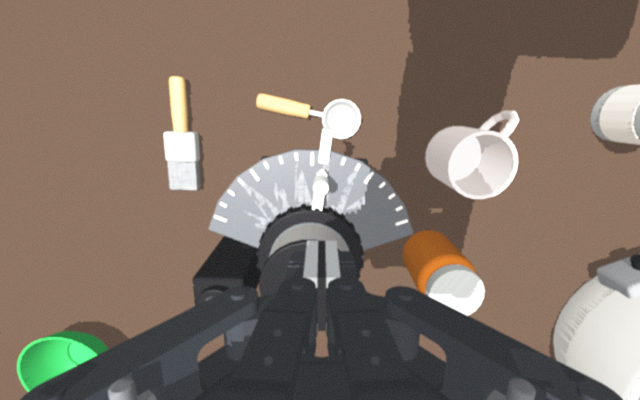

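The lever is still aligned. The press stopped at about 5.5 mm by tip height, with only 6 N held. There is time left, so I'll press again in small force-checked steps to be sure it bottoms out.

```bash
python3 - <<'E'
from h import *
o=[np.pi,0,np.pi/2]; b=[.618,-.061]
arm.movep(b+[.173+.22],o)
arm.line_to(b+[.173+.168],rate=.12); arm.dwell(.1)
f0=arm.get_state()['contact_force'][2]
for z in [.164,.163,.162,.161,.160,.159,.158,.157,.1565,.156,.1555,.155,.1545,.154,.1535]:
    arm.line_to(b+[.173+z],rate=.02); arm.dwell(.06); s=arm.get_state(); f=s['contact_force'][2]-f0
    print(z,round(s['eef_pos'][2]-.173,4),round(f,1))
    if f>14: break
arm.dwell(.1)
arm.line_to(b+[.173+.18],rate=.04)
arm.line_to(b+[.173+.28],rate=.25); print(arm.get_state()['time'])
E
python3 look.py w6
python3 - <<'E'
from h import *
save('s6',arm.read_camera('scene'))
C=cam('scene')
print([ (q,np.round(onz(C,r['location'],z),3)) for q,z in(('lever_knob',.166),('start_top',.162),('mug',0),('tin',0),('brush',0),('spoon',0)) for r in arm.pinpoint('scene',q)[:1]],arm.get_state()['time'])
a=cv2.imread('pics/s6.png')[130:350,240:450]; cv2.imwrite('pics/s6c.png',cv2.resize(a,None,fx=2.7,fy=2.7,interpolation=cv2.INTER_CUBIC))
E
```

```text
0.164 0.164 -0.3
0.163 0.163 0.2
0.162 0.1621 2.2
0.161 0.1611 2.0
0.16 0.1601 3.2
0.159 0.1591 3.2
0.158 0.1581 4.0
0.157 0.1571 4.4
0.1565 0.1565 4.0
0.156 0.1564 8.1
0.1555 0.1564 12.1
0.155 0.1563 16.5
35.5083
37.2167 [0.47533922 0.05476081 0.49972093] [ 3.14158511e+00 -4.85246951e-04  3.14058285e+00]
lever_knob 0.95 [185.3 319.5] [0.4798 0.0531 0.166 ] 0.0813 172.6
tab_mark 0.59 [157.2 319.2] [0.4578 0.0527 0.138 ] 0.1032 174.4
start_top 0.32 [212.1 315. ] [0.5075 0.0487 0.162 ] 0.0533 173.6
crop 119 236
[('lever_knob', array([0.474, 0.046, 0.166])), ('start_top', array([ 0.62 , -0.054,  0.162])), ('mug', array([0.477, 0.247, 0.   ])), ('tin', array([0.411, 0.47 , 0.   ])), ('brush', array([ 0.443, -0.135,  0.   ])), ('spoon', array([0.422, 0.038, 0.   ]))] 37.7667
```

View pics/w6c.png

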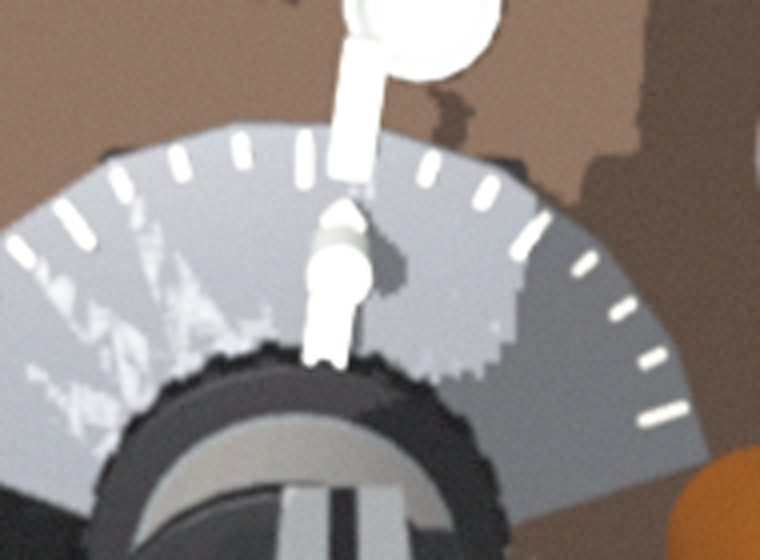

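View pics/s6c.png

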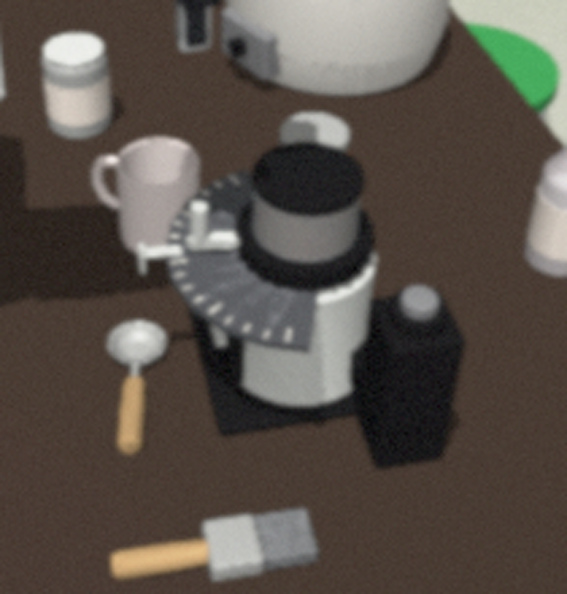

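The second press ran onto a hard stop after about 6 mm, and the button is up again. The lever is in line with the tab, the other things are where they were, and the arm is clear, so I'm handing in.

```bash
python3 -c "
from h import *
arm.sign_off(); print(arm.get_state()['time'])"
```

```text
the job is handed in; nothing more can be done
the job is handed in; nothing more can be done
```

I pushed the lever around to the tab in two stages with the closed fingertip, pressed the start button, moved the arm clear and handed the job in at about 38 s. No verdict was reported.

- **Lever:** after the final push, hand-measured points on the wrist picture put the lever at about 172.0° and the tab at about 172.1°. That is well inside the 3.4° limit, and the lever looked unmoved in the pictures after each press. The networks' point for the tab read 1–2° higher and was once plainly wrong (180°), so I went by the picture.
- **Button:** I pressed it twice, both times with the lever already set. The first press stopped on the force guard at about 5.5 mm, holding only 6 N, so I wasn't sure it had gone all the way. The second press went down in small steps to a hard stop: the tip was about 5.7 mm below the button's given height and the force jumped from 4 N to 16 N. The last scene picture shows the button up again.
- **Ring and other things:** there was no sign of the ring lifting; I didn't measure this separately. The mug, tin, brush and spoon read within about 8 mm of their first positions, about as close as the networks can place them. I checked the jar only by eye in the last pictures, where it looked undisturbed.

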